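# Feel out the release notch of a stone case

## Task

The low wooden stone case has a drawer without a handle; its catch lies in a notch somewhere along the lower ledge at the back of the case. Set a fingertip (or the closed fingers) on the left end of the ledge, slide it along the ledge to the right until you feel the notch, then press the catch inside it all the way down so that the drawer comes out, and move clear. Do not touch the drawer itself, and leave the things standing about where they are: nothing is to be picked up.

Things in the scene. Friction and masses are not known exactly. Their poses are not given: they have to be found in the camera images.
- case: Low brown wooden case screwed to the table, 150 (x) x 312 (y) x 60 mm high. Origin: centre of its underside. Its +x axis points away from the robot, to its back, +y to its left, z up (yaw up to 0.3 rad either way). The flat top, z = 60, covers x -75..+35; behind it, x +35..+75, lies the ledge.
- ledge (a point): Middle of the ledge at the back of the case, at case x +55, y 0, z 48, same axes. The ledge is level, 40 mm wide, runs y +156 (left end) to -156, and is 12 mm below the case top. One notch in it, same wood, open at top and back: 46 mm long in y, as wide as the ledge, 8 mm deep, floor (the catch) at z 40. It lies anywhere in y +62..-146: to be felt or seen.
- ledge_end: Left end of the ledge, 40 (x) x 50 (y) x 48 mm high, fixed to the case, same wood and axes as the case. Origin: centre of its underside, at case x +55, y +131; its top, z = 48, is where the slide begins.
- ledge_mid: Next piece of the ledge to the right, 40 x 44 x 48 mm high, flush with the left end, no notch in it. Origin: centre of its underside, at case x +55, y +84. The finger slides across it.
- catch (a joint): Catch, the wooden floor of the notch (36 x 44 mm), in m: 0 = up, 8 mm below the ledge; 0.008 = pressed fully down (16 mm below the ledge, 32 mm above the table). It takes about 6 N straight down and stays where it is left.
- drawer (a joint): Drawer of the case, pale wooden front facing the robot, no handle, in m: 0 = shut; it slides out towards the robot (case -x). The catch drives it by a wedge, 3.5 mm for each mm of catch travel: 0.028 with the catch fully down, and it stays out.
- druse_stone: Brown rough stone, 38 x 56 x 30 mm, loose on top of the case towards its front; origin under its centre. To be left alone.
- pill_jar_a: Amber jar with white cap, 42 mm across, 72 mm high, loose, beside the right end of the case; origin under its centre. To be left alone.
- cabochon_0: Black polished stone, 24 x 34 x 15 mm, loose on the table behind the case; origin under its centre. To be left alone.
- cabochon_3: Pale pink stone, 17 x 24 x 10 mm, loose on the table in front of the case; origin under its centre. To be left alone.
- pliers_grey: Grey-handled pliers, 150 x 51 x 12 mm, loose, lying right of the case; origin under the centre. To be left alone.
- blue_block_b: Small blue block, 26 mm, loose, right of the case; origin under its centre. To be left alone.

How it is judged (in metres and radians):
On the way, in this order (a step that is already met when the one before it is completed fails the run):
1. a fingertip touches the left end of the ledge, the catch still up (contact force between the fingers and ledge_end above 0.5 N and value of joint catch below 0.002 m), for 0.06 s.
2. the fingertip has slid on to the next piece of the ledge, off the left end (contact force between the fingers and ledge_mid above 0.3 N and contact force between the fingers and ledge_end below 0.1 N and value of joint catch below 0.002 m), for 0.06 s.
3. the catch in the notch is pressed fully down (value of joint catch above 0.0065 m), for 0.1 s.
At the end, for the whole second after the job is handed in: The catch is down (6.5 mm or more of 8), the drawer stands out at least 21 mm and is still, and every loose thing is within 15 mm of where it was (value of joint catch above 0.0065 m and value of joint drawer above 0.021 m and velocity of joint drawer between -0.005 and 0.005 m/s and distance of each of druse_stone, pill_jar_a, cabochon_0, cabochon_3, pliers_grey, blue_block_b from where it was at the start of the episode below 0.015 m); the robot touches nothing.
It fails at once if the robot touches the drawer (contact force between any of the fingers, the arm and drawer above 0.5 N).
It fails at once if one of the loose things is shifted, lifted or carried (distance of any of druse_stone, pill_jar_a, cabochon_0, cabochon_3, pliers_grey, blue_block_b from where it was at the start of the episode above 0.015 m).
It also fails if it takes over 61 s, if anything falls off the work surface, if the arm or the gripper's body presses on something with over 40 N, if the wrist force passes 120 N, or if a joint passes its speed limit or range.

## Robot

A 6-joint arm with a two-finger parallel gripper is mounted at the origin on a cart in front of the work surface, level with it; the furniture and walls round the work are solid. World frame = base frame: x ahead of the robot, y to its left, z up, the work surface at z = 0. Lengths are in mm, angles in rad, forces in N, time in s.
With the tool pointing down it reaches from about 350 to 775 mm from the base axis. Payload 7.3 kg.
Tool frame: the origin (TCP) lies at the very end of the fingers, on their centre line; the grasp point (between the pads) lies 19 mm behind it (pinch_z is the distance from the TCP to the grasp point, in mm); z points along the fingers, y is the direction in which the jaws open and shut (so a half turn about z gives the same grasp; the last joint's range is limited). The gripper opens to 92 mm and grips with 3 to 60 N. Pads are 19 mm wide; open, the fingers measure 130 mm over their backs; the gripper's body (75 mm by 190 mm) begins 47 mm behind the grasp point.
Start: joints at [1.064, 0.342, 1.524, -0, 1.275, -0.146], TCP at [185.324, 491.223, 226.741] pointing down, gripper open.
Joint ranges: [-2.53, 2.53], [-0.77, 2.02], [0.04, 2.7], [-1, 4.14], [0.28, 2.66], [-3.11, 3.11]. Speed limits (rad/s): [2.57, 2.57, 3.14, 3.14, 3.14, 3.14].

## Interface

Orientations are given as [roll, pitch, yaw] about the fixed x, y, z axes, in that order (R = Rz(yaw) Ry(pitch) Rx(roll)).
In Python, from plant import * gives the robot as it stands.
- The arm moves only by the tool step_arm, never from a script. Its argument "moves" is one flat list of numbers, 7 for each row, row after row: the shift along the tool's x, y, z scaled (see below), then the turn, a rotation vector about the tool's x, y, z scaled (see below), then the closure, from -1 (fully open) to 1 (shut). A call has 1 to 8 rows; each row shifts and turns the pose as measured when the row begins, along the tool's axes as they then stand; what a row does not reach is not made up. The controller multiplies each number of a shift by 2 cm and each number of a turn by 4 degrees. A row lasts 1/12 s, in which the tool goes at most 41.7 mm and 7.16 degrees, less where a joint would pass 70% of its speed; a pose out of reach is approached as far as the arm can. A call with a number of a shift or a turn outside -1 to 1 is refused whole. A call with a gripper value outside its range is refused whole. The fingers move at their own pace and stop on an object; the grip force is fixed at half the most. Time passes only in rows, so rows that do not move let the fingers close. It gives the time, the measured TCP pose, the force and the opening at its end, in the units of the state.
- get_obs(): the state, without advancing time (a new reading comes with each control period).
- capture(name): name is "side" or "top" or "wrist"; returns the picture (400x640x3 uint8, red, green, blue); there is no depth.
- get_calibration(name): a dict with "mtx" (3x3 intrinsics, pixels), "eye" and "orientation" of the camera in the world; the wrist camera has in their place "mount" (4x4, takes a point from camera to tool coordinates, whose origin is the TCP and whose axes are the flange's). Camera axes: x right, y down, z forward; pixel columns grow to the right and rows downward; lengths in mm; the calibration is good to about 2 mm. A picture is of the moment at which its call begins: read the wrist's pose just before it. get_calibration takes no time and is no camera call.
- close_job(): hands the job in, once; it reports no verdict.
The state is a dict: "time": time; "joint_positions": joint angles; "dq": joint speeds; "tau": joint torques, N m; "tool_pos": TCP position; "tcp_rot": TCP orientation; "contact_force": force on the tool from outside, world axes, zero at the start; "moment": the same for the moment, N m; "grip_width": finger opening in mm.
Only numpy, scipy, OpenCV 4.12 (cv2) and the standard library are available. Lean on these libraries where they do the work, as an engineer would, in place of code of your own. Each camera call takes 0.05 s, during which the arm holds its last target.

## Working session

There is one attempt and no reset: what is moved stays moved. The work goes in short steps, Python scripts to look and compute and a tool call to move; the robot and the scene stay as the last step left them, time stands still between calls to the robot, and variables do not carry over. Pictures are saved under pics/ and viewed, and the job is handed in when it is done.

Besides the shell and the picture viewer there is one more tool, called after "Emit:" as name(argument=value, ...), one argument or row to a line, values as JSON. step_arm: Moves the arm, as the interface text tells. Shifts and turns lie within -1 to 1; 1 stands for 2 cm of shift or 4 degrees of turn. Its arguments: {"type":"object","properties":{"moves":{"type":"array"}},"required":["moves"]}

```bash
mkdir -p pics; ls; python3 - <<'E'
from plant import *
import cv2
print(get_obs())
for n in("top","side"):
    cv2.imwrite(f"pics/{n}0.png",capture(n)[:,:,::-1]); print(n,get_calibration(n))
print(get_calibration("wrist"))
E
```

```text
pics
{'time': 0.0, 'joint_positions': array([ 1.06396719e+00,  3.42757606e-01,  1.52501256e+00, -3.79672588e-05,
        1.27542318e+00, -1.45989887e-01]), 'dq': array([ 0.00017641,  0.00143526, -0.00016216,  0.00165954,  0.00142505,
        0.00178126]), 'tau': array([-2.88357387e-04, -4.31234694e+01, -2.44220406e+01,  7.18011567e-02,
        5.60596038e-02, -1.78287419e-04]), 'tool_pos': array([185.13790141, 490.82952545, 226.02842811]), 'tcp_rot': array([-3.14000370e+00, -1.96937501e-04,  2.78076433e+00]), 'contact_force': array([ 0.89075357, -0.52930141,  0.33190118]), 'moment': array([ 0.00777104,  0.02926198, -0.0110909 ]), 'grip_width': 91.68825987243329}
top {'mtx': array([[412.9230125 ,   0.        , 325.09268591],
       [  0.        , 412.9230125 , 201.94586185],
       [  0.        ,   0.        ,   1.        ]]), 'eye': array([ 329.03577833, -118.93556623, 1022.50132502]), 'orientation': array([-2.97598609e+00, -1.96153903e-03, -1.55485725e+00])}
side {'mtx': array([[463.97932944,   0.        , 316.0559632 ],
       [  0.        , 463.97932944, 200.06151077],
       [  0.        ,   0.        ,   1.        ]]), 'eye': array([  135.92065926, -1149.25065714,   724.47780026]), 'orientation': array([-2.12547734, -0.01161773, -0.33807331])}
{'mtx': array([[336.75014876,   0.        , 319.16201759],
       [  0.        , 336.75014876, 205.34785584],
       [  0.        ,   0.        ,   1.        ]]), 'mount': array([[-1.16419296e-05, -9.66213241e-01, -2.57744006e-01,
         6.80693125e+01],
       [ 9.99999466e-01,  2.55063427e-04, -1.00133302e-03,
         7.20973497e-01],
       [ 1.03324229e-03, -2.57743880e-01,  9.66212722e-01,
        -1.57606965e+02],
       [ 0.00000000e+00,  0.00000000e+00,  0.00000000e+00,
         1.00000000e+00]])}
```

View pics/top0.png

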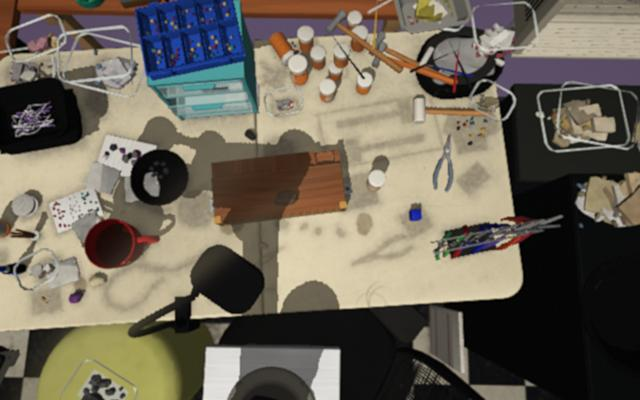

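View pics/side0.png

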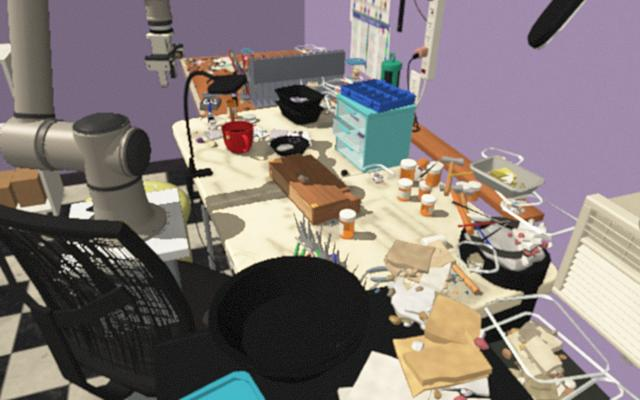

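```bash
cat > h.py <<'E'
from plant import *
import numpy as np, cv2
from scipy.spatial.transform import Rotation as R
def cam(n):
    c=get_calibration(n); return c["mtx"],c["eye"],R.from_euler("xyz",c["orientation"]).as_matrix()
def proj(n,p):
    K,e,M=cam(n); q=(np.atleast_2d(p)-e)@M@K.T; return q[:,:2]/q[:,2:]
def unproj(n,uv,z):
    K,e,M=cam(n); d=np.c_[np.atleast_2d(uv),np.ones(len(np.atleast_2d(uv)))]@np.linalg.inv(K).T@M.T
    return e+d*((z-e[2])/d[:,2])[:,None]
E
python3 - <<'E'
from h import *
print(proj("top",[[0,0,0],[500,0,0],[185,491,226]]),proj("side",[[0,0,0],[185,491,226]]))
im=cv2.imread("pics/top0.png")
cv2.imwrite("pics/tc.png",cv2.resize(im[130:240,195:395],None,fx=4,fy=4,interpolation=2))
im=cv2.imread("pics/side0.png")
cv2.imwrite("pics/sc.png",cv2.resize(im[130:240,230:380],None,fx=5,fy=5,interpolation=2))
E
```

```text
[[270.50190046 414.45138145]
 [278.0161372  201.16867314]
 [ -7.35371378 344.71733026]] [[125.65246718 223.41584766]
 [169.01612665  81.85448388]]
```

View pics/tc.png

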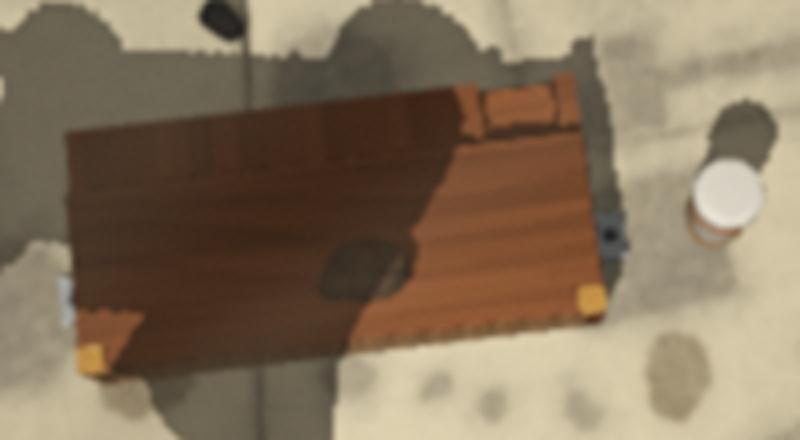

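View pics/sc.png

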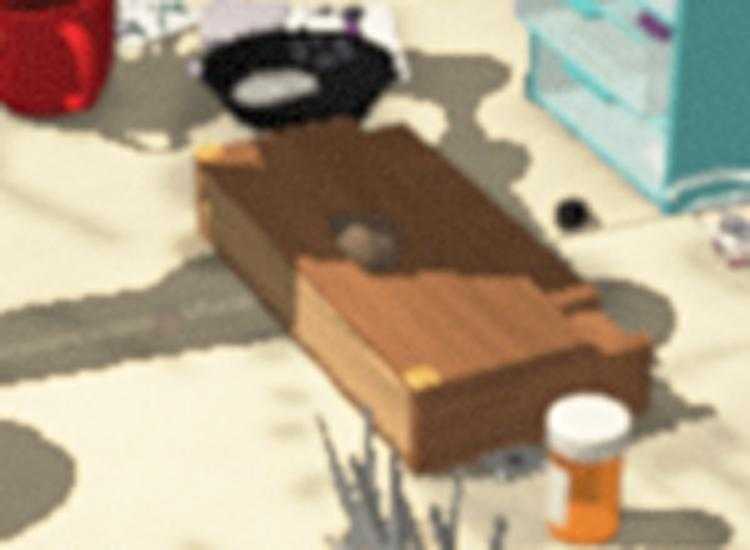

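```bash
python3 - <<'E'
from h import *
from scipy.optimize import least_squares
t=lambda a:np.array(a)/4+[195-.375,130-.375]
uv=t([[67,132],[577,75],[605,316],[79,374]])
P=np.array([[75,156,48],[75,-156,48],[-75,-156,60],[-75,156,60.]])
W=lambda x,P:np.c_[P[:,:2]@np.array([[np.cos(x[2]),np.sin(x[2])],[-np.sin(x[2]),np.cos(x[2])]])+x[:2],P[:,2]]
r=least_squares(lambda x:(proj("top",W(x,P))-uv).ravel(),[500,0,0])
x=r.x;print(x,r.fun)
print(W(x,P))
# notch px
n=unproj("top",t([[483,110],[556,105]]),44)
c,s=np.cos(x[2]),np.sin(x[2])
print("notch case",(n[:,:2]-x[:2])@np.array([[c,-s],[s,c]]))
np.save("case.npy",x)
# lamp triangulation
A=[];B=[]
for n_,p in (("top",(225,275)),("side",(228,83))):
    K,e,M=cam(n_); d=M@np.linalg.inv(K)@[*p,1]; d/=np.linalg.norm(d); Q=np.eye(3)-np.outer(d,d);A.append(Q);B.append(Q@e)
print("lamp",np.linalg.lstsq(np.vstack(A),np.hstack(B),rcond=None))
im=cv2.imread("pics/side0.png")
P2=np.array([[75,156,48],[75,-156,48],[-75,-156,60],[-75,156,60.],[-75,-156,0],[75,-156,0]])
q=proj("side",W(x,P2));print(q)
b=cv2.resize(im[30:250,130:400],None,fx=2.9,fy=2.7,interpolation=2)
for a in q: cv2.circle(b,(int((a[0]-130)*2.9),int((a[1]-30)*2.7)),3,(0,255,0),-1)
cv2.imwrite("pics/s2.png",b)
E
```

```text
[ 5.29922917e+02 -4.37093016e+00  1.28097039e-01] [-0.1335875  -0.03693809 -0.13870463  0.41802031  0.50260512 -0.29127583
 -0.23761545 -0.08600268]
[[ 584.3798931   159.93195403   48.        ]
 [ 624.23695895 -149.51176347   48.        ]
 [ 475.46594092 -168.67381436   60.        ]
 [ 435.60887507  140.76990315   60.        ]]
notch case [[  61.5713702   -96.99056362]
 [  59.73681642 -141.73401603]]
lamp (array([318.53585534,  41.33074156, 345.86943653]), array([4.77756641]), np.int32(3), array([1.41421356, 1.22755271, 0.70222101]))
[[310.30348451 153.46328606]
 [359.43968943 198.00669033]
 [311.30258823 206.93198553]
 [267.74953507 158.99787828]
 [311.16550686 225.48684371]
 [358.41421855 212.36842475]]
```

View pics/s2.png

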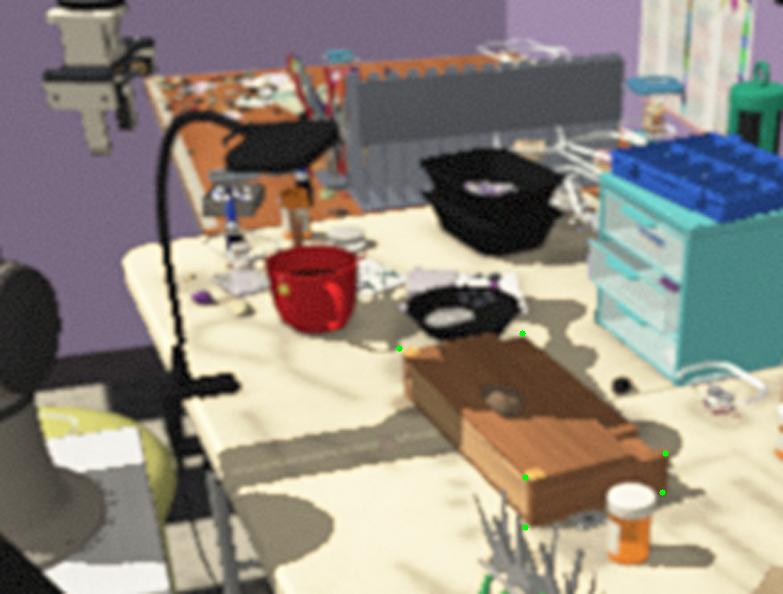

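```bash
python3 - <<'E'
from h import *
im=cv2.imread("pics/top0.png")
cv2.imwrite("pics/t3.png",cv2.resize(im[220:400,100:340],None,fx=3.3,fy=3.3,interpolation=2))
cv2.imwrite("pics/t4.png",cv2.resize(im[0:150,120:320],None,fx=4,fy=4,interpolation=2))
im=cv2.imread("pics/side0.png")
cv2.imwrite("pics/s3.png",cv2.resize(im[0:260,0:270],None,fx=2.3,fy=2.3,interpolation=2))
E
```

```text
(no output)
```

View pics/t3.png

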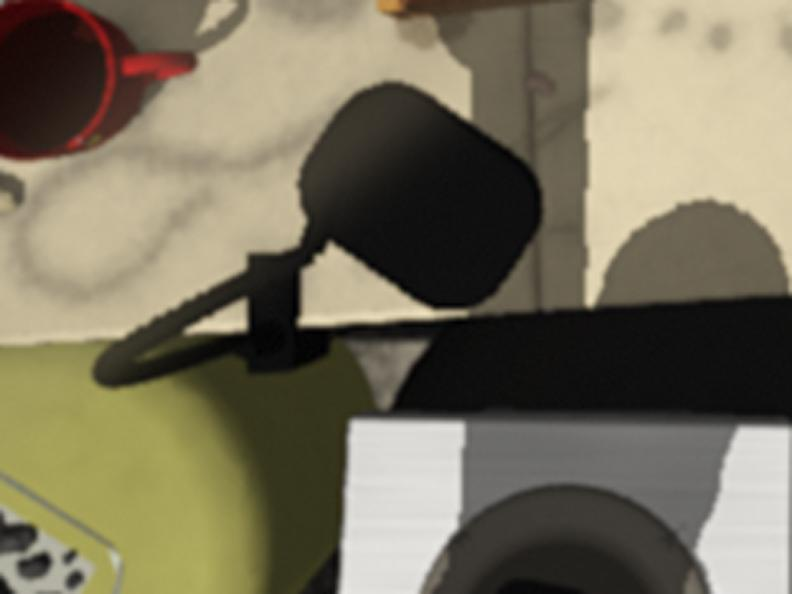

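View pics/t4.png

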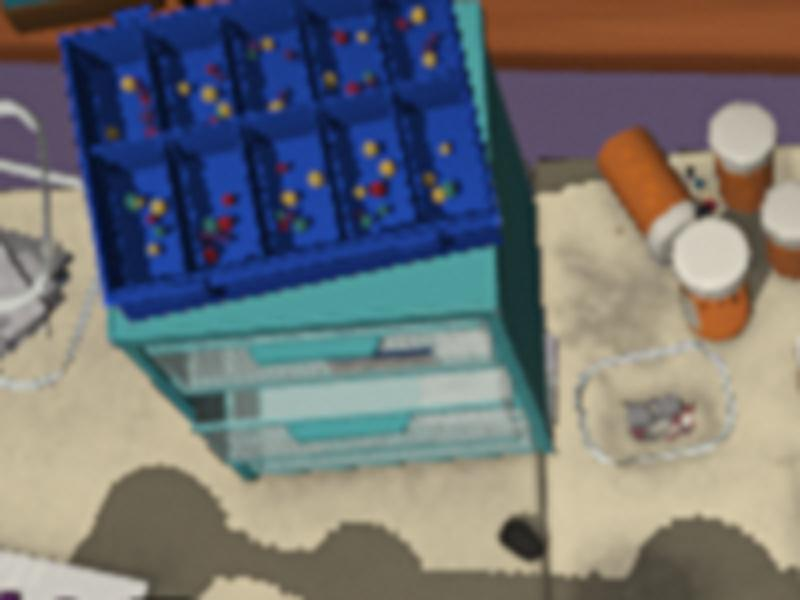

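View pics/s3.png

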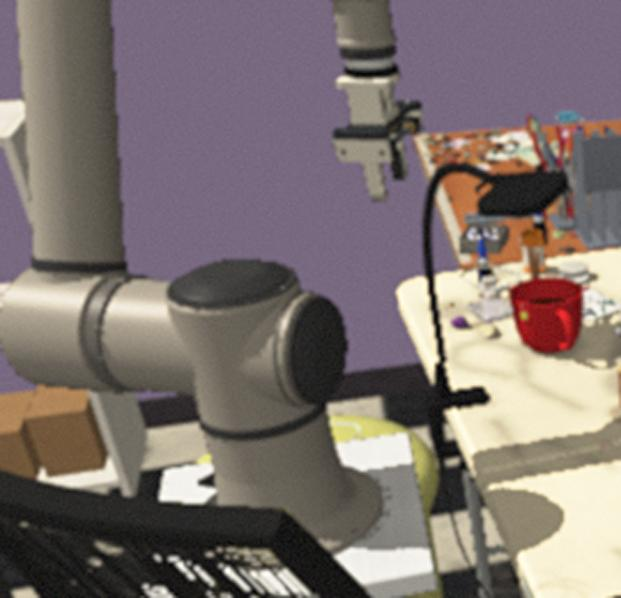

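```bash
cat >> h.py <<'E'
def tri(a,b,n=("top","side")):
    A=[];B=[]
    for n_,p in zip(n,(a,b)):
        K,e,M=cam(n_); d=M@np.linalg.inv(K)@[*p,1]; d/=np.linalg.norm(d); Q=np.eye(3)-np.outer(d,d);A.append(Q);B.append(Q@e)
    r=np.linalg.lstsq(np.vstack(A),np.hstack(B),rcond=None); return r[0].round(0),r[1].round(1)
E
python3 - <<'E'
from h import *
s=lambda a:np.array(a)/2.3; t=lambda a:np.array(a)/3.3+[100,220]; t4=lambda a:np.array(a)/4+[120,0]
print("goose top",tri(t((103,372)),s((440,172))),tri(t((110,360)),s((455,165))),tri(t((103,372)),s((470,170))))
print("neck",tri(t((318,235)),s((485,185))))
print("clamp",tri(t((270,340)),s((440,400))))
for p in [(395,85),(540,200),(450,305),(305,190)]: print("head z350",unproj("top",t(p),350))
print("teal bottom",unproj("top",t4([(545,450),(250,475)]),0))
print("teal top fr",tri(t4((495,320)),(393,119)),tri(t4((110,330)),(335,90)))
print("mug handle",unproj("top",[(157,240)],60))
E
```

```text
goose top (array([233., 188., 334.]), array([77.2])) (array([245., 179., 345.]), array([274.])) (array([251., 180., 340.]), array([1121.2]))
neck (array([287.,  88., 341.]), array([99.5]))
clamp (array([201., 218.,   6.]), array([0.5]))
head z350 [[366.63904     51.28151941 350.        ]]
head z350 [[312.27196071 -22.19034586 350.        ]]
head z350 [[262.21849204  18.88159873 350.        ]]
head z350 [[315.22531412  91.9798971  350.        ]]
teal bottom [[733.14811366  64.79103939   0.        ]
 [712.88825941 255.4313692    0.        ]]
teal top fr (array([779.,  54., 173.]), array([2928.8])) (array([704., 252., 222.]), array([10.3]))
mug handle [[393.84281366 271.17268127  60.        ]]
```

Emit:
step_arm(
  moves=[0, 0, -1, 0, 0, -1, 1, 0, 0, -1, 0, 0, -1, 1, 0, 0, -1, 0, 0, -1, 1, 0, 0, -1, 0, 0, -1, 1, 0, 0, -1, 0, 0, -1, 1, 0, 0, -1, 0, 0, -1, 1, 0, 0, -1, 0, 0, -1, 1],
)

```text
time: 0.68
tool_pos: [183.7, 488.2, 363.6]
tcp_rot: [-3.125, -0.013, -2.993]
contact_force: [0.3, 0.7, 0.4]
grip_width: 49.7
```

```bash
python3 - <<'E'
from h import *
o=get_obs()
for k in o: print(k,np.round(o[k],4).tolist())
E
```

```text
time 0.6833
joint_positions [1.0639, 0.2827, 1.2378, 0.0, 1.642, -0.6554]
dq [-0.0008, -0.0351, -0.6002, -0.0006, 0.6478, -0.8741]
tau [0.0927, -42.4619, -24.7905, 0.0384, -0.5892, 1.1683]
tool_pos [183.7026, 488.2368, 363.6269]
tcp_rot [-3.125, -0.0127, -2.9932]
contact_force [0.268, 0.7409, 0.392]
moment [0.0558, -0.0346, 0.0319]
grip_width 49.7336
```

Emit:
step_arm(
  moves=[-0.8, -1, 0, 0, 0, 0, 1, -0.8, -1, 0, 0, 0, 0, 1, -0.8, -1, 0, 0, 0, 0, 1, -0.8, -1, 0, 0, 0, 0, 1, -0.8, -1, 0, 0, 0, 0, 1, -0.8, -1, 0, 0, 0, 0, 1, -0.8, -1, 0, 0, 0, 0, 1],
)

```text
time: 1.27
tool_pos: [317.4, 366.1, 367.1]
tcp_rot: [-3.131, -0.011, -2.979]
contact_force: [0.8, 0.0, 0.2]
grip_width: 3.7
```

```bash
cat > log.py <<'E'
from h import *
import json
o=get_obs(); 
for k in ("joint_positions","tau","tool_pos","tcp_rot","contact_force","grip_width"): print(k,np.round(o[k],4).tolist())
with open("log.txt","a") as f: f.write(json.dumps([o["joint_positions"].tolist(),o["tool_pos"].tolist(),o["tcp_rot"].tolist()])+"\n")
E
echo '[[1.06396719,0.342757606,1.525012560,0,1.27542318,-0.14599],[185.1379,490.8295,226.0284],[-3.14,0,2.78076]]
[[1.0639, 0.2827, 1.2378, 0.0, 1.642, -0.6554],[183.7026, 488.2368, 363.6269],[-3.125, -0.0127, -2.9932]]' > log.txt
python3 log.py
```

```text
joint_positions [0.7007, 0.2041, 1.3325, -0.0037, 1.6203, -1.0332]
tau [3.5577, -38.5623, -26.3816, 0.001, 0.2933, 0.8815]
tool_pos [317.4054, 366.1291, 367.0534]
tcp_rot [-3.1305, -0.0113, -2.9787]
contact_force [0.8281, 0.0376, 0.1706]
grip_width 3.6753
```

```bash
cat > fit.py <<'E'
from h import *
import json
from scipy.optimize import least_squares
D=[json.loads(l) for l in open("log.txt")]
def m(p,q):
    L1,L2,h,T,d=p; a=q[1]; b=a+q[2]; c=b+q[4]
    r=L1*np.sin(a)+L2*np.sin(b)+T*np.sin(c); z=h+L1*np.cos(a)+L2*np.cos(b)+T*np.cos(c)
    return np.array([r*np.cos(q[0])-d*np.sin(q[0]), r*np.sin(q[0])+d*np.cos(q[0]), z])
f=lambda p:np.r_[np.concatenate([m(p,d[0])-d[1] for d in D]),(p[3]-290)*.02]
r=least_squares(f,[420,390,150,290,76]);p=r.x
print(p.round(1),r.fun.round(1)); np.save("kin.npy",p)
def ik(P,tilt=np.pi):
    return least_squares(lambda q:m(p,[q[0],q[1],q[2],0,tilt-q[1]-q[2],0])-P,[.3,.5,1.5]).x
if __name__=="__main__":
  for P in ([568,133,60],[568,133,48],[600,-120,40]):
    q=ik(P); e=(p[0]*np.sin(q[1]),p[2]+p[0]*np.cos(q[1])); w=(e[0]+p[1]*np.sin(q[1]+q[2]),e[1]+p[1]*np.cos(q[1]+q[2]))
    print(P,q.round(3),"elbow",np.round(e),"wrist",np.round(w),"z at r 260,320,370",np.interp([260,320,370],[0,e[0],w[0]],[p[2],e[1],w[1]]).round())
E
python3 fit.py
```

```text
[440.6 391.3  15.1  92.3  76. ] [ 1.9  2.6 -2.7 -1.7 -3.9  2.  -0.3  0.8  0.7 -4. ]
[568, 133, 60] [0.099 0.62  1.553] elbow [256. 374.] wrist [578. 152.] z at r 260,320,370 [371. 330. 295.]
[568, 133, 48] [0.099 0.635 1.562] elbow [261. 370.] wrist [578. 140.] z at r 260,320,370 [368. 327. 291.]
[600, -120, 40] [-0.322  0.699  1.469] elbow [284. 352.] wrist [607. 132.] z at r 260,320,370 [324. 328. 294.]
```

```bash
python3 - <<'E'
from h import *
for d in (60,90):
  for z in (100,130,150,170,200): print(d,z,proj("side",[[.87*d,-.49*d,z]])[0].round())
im=capture("side")[:,:,::-1]; cv2.imwrite("pics/side1.png",im)
cv2.imwrite("pics/s5.png",cv2.resize(im[0:260,0:400],None,fx=2,fy=2,interpolation=2))
E
```

```text
60 100 [139. 194.]
60 130 [137. 184.]
60 150 [135. 177.]
60 170 [134. 170.]
60 200 [132. 159.]
90 100 [150. 195.]
90 130 [148. 185.]
90 150 [147. 178.]
90 170 [145. 171.]
90 200 [143. 161.]
```

View pics/s5.png

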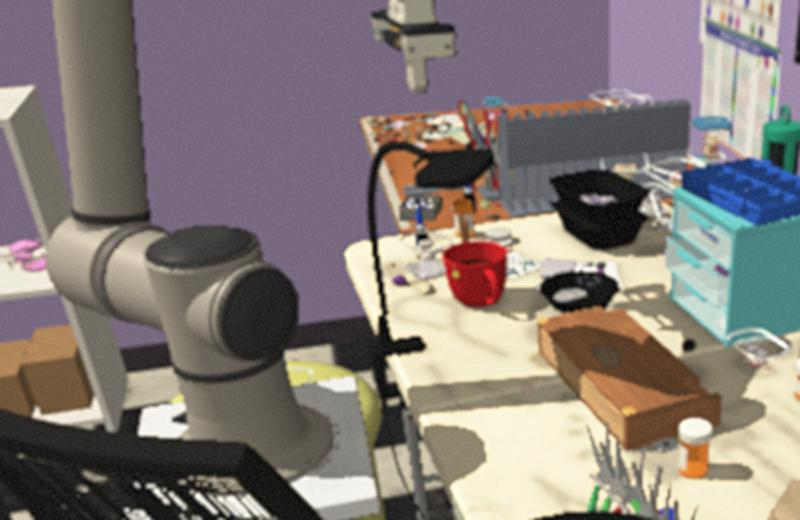

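Emit:
step_arm(
  moves=[-0.78, -1, 0, 0, 0, 0.2, 1, -0.78, -1, 0, 0, 0, 0.2, 1, -0.78, -1, 0, 0, 0, 0.2, 1, -0.78, -1, 0, 0, 0, 0, 1, -0.78, -1, 0.3, 0, 0, 0, 1, -0.78, -1, 0.3, 0, 0, 0, 1, -0.78, -1, 0.3, 0, 0, 0, 1, -0.78, -1, 0.3, 0, 0, 0, 1],
)

```text
time: 1.98
tool_pos: [468.0, 215.1, 341.5]
tcp_rot: [-3.128, -0.013, -3.024]
contact_force: [0.7, 0.8, -0.5]
grip_width: 0.3
```

```bash
python3 log.py; python3 fit.py
```

```text
joint_positions [0.289, 0.2713, 1.3116, -0.0113, 1.5736, -1.3999]
tau [2.3339, -43.1394, -25.8974, -0.147, 0.4186, 0.7136]
tool_pos [468.0247, 215.1005, 341.4915]
tcp_rot [-3.1279, -0.0127, -3.0235]
contact_force [0.7272, 0.8222, -0.4679]
grip_width 0.2691
[441.5 391.4   6.4  84.7  75.2] [ 2.8  2.6 -3.  -0.7 -3.8  1.8  0.6  0.5  0.4 -2.1  1.9  0.9 -4.1]
[568, 133, 60] [0.101 0.618 1.555] elbow [256. 366.] wrist [578. 145.] z at r 260,320,370 [363. 322. 288.]
[568, 133, 48] [0.101 0.634 1.564] elbow [261. 362.] wrist [578. 133.] z at r 260,320,370 [360. 320. 284.]
[600, -120, 40] [-0.321  0.697  1.471] elbow [284. 345.] wrist [607. 125.] z at r 260,320,370 [317. 320. 286.]
```

Emit:
step_arm(
  moves=[-0.7, -0.7, 0.4, 0, 0, 0, 1, -0.7, -0.7, 0.8, 0, 0, 0, 1, -0.7, -0.7, 0.8, 0, 0, 0, 1, -0.7, -0.7, 0.8, 0, 0, 0, 1, -0.7, -0.7, 0.8, 0, 0, 0, 1, -0.7, -0.7, 0.8, 0, 0, 0, 1, 0, 0, 0.5, 0, 0, 0, 1, 0, 0, 0, 0, 0, 0, 1],
)

```text
time: 2.65
tool_pos: [565.6, 131.8, 234.1]
tcp_rot: [-3.127, -0.02, -3.03]
contact_force: [-0.9, 0.8, -0.2]
grip_width: 0.5
```

```bash
cat > go.py <<'E'
import sys
from h import *
x=np.load("case.npy"); c,s=np.cos(x[2]),np.sin(x[2]); Rz=np.array([[c,-s],[s,c]])
o=get_obs(); M=R.from_euler("xyz",o["tcp_rot"])
print("t",o["time"],"tcp",o["tool_pos"].round(1),"case xy",((o["tool_pos"][:2]-x[:2])@Rz).round(1),"F",o["contact_force"].round(1),"M",o["moment"].round(2),"g",round(float(o["grip_width"]),1),"q",o["joint_positions"].round(2))
if len(sys.argv)>3:
    cx,cy,z=map(float,sys.argv[1:4]); P=np.r_[Rz@[cx,cy]+x[:2],z]
    d=M.inv().apply(P-o["tool_pos"])/20
    D=R.from_euler("xyz",[np.pi,0,x[2]-np.pi]); rv=(M.inv()*D).as_rotvec()
    print("need shift units",d.round(2),"turn units",np.degrees(rv/4).round(2))
E
python3 log.py; python3 go.py 55 131 70
python3 - <<'E'
from h import *
im=capture("wrist")[:,:,::-1]; cv2.imwrite("pics/w1.png",im)
im=capture("side")[:,:,::-1]; cv2.imwrite("pics/side2.png",im)
E
```

```text
joint_positions [0.1051, 0.4528, 1.3317, -0.0147, 1.3767, -1.5745]
tau [-0.5897, -50.2308, -25.8602, -0.1902, -0.2658, -0.0493]
tool_pos [565.6094, 131.8385, 234.1304]
tcp_rot [-3.1273, -0.0197, -3.03]
contact_force [-0.9107, 0.756, -0.208]
grip_width 0.513
t 2.65 tcp [565.6 131.8 234.1] case xy [ 52.8 130.5] F [-0.9  0.8 -0.2] M [0.08 0.   0.01] g 0.5 q [ 0.11  0.45  1.33 -0.01  1.38 -1.57]
need shift units [-0.27  0.14  8.2 ] turn units [-0.2  -0.28 -0.23]
```

View pics/w1.png

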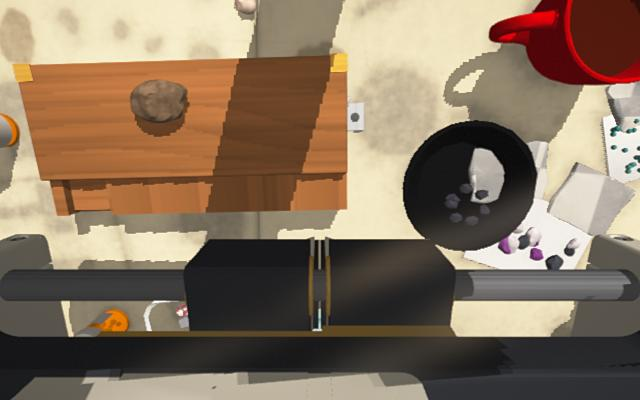

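View pics/side2.png

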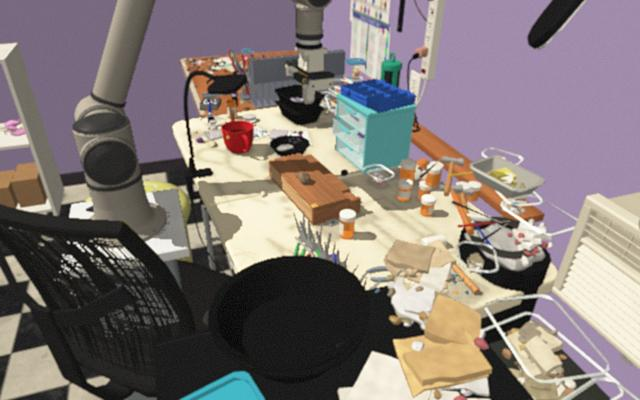

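Emit:
step_arm(
  moves=[-0.1, 0, 0.5, -0.05, -0.07, -0.05, -1, -0.1, 0, 0.5, -0.05, -0.07, -0.05, -1, 0, 0, 0.5, -0.05, -0.07, -0.05, -1, 0, 0, 0.5, -0.05, -0.07, -0.05, -1, 0, 0, 0.5, 0, 0, 0, -1, 0, 0, 0.5, 0, 0, 0, -1],
)

```text
time: 3.25
tool_pos: [572.4, 136.8, 184.1]
tcp_rot: [3.141, 0.02, -3.01]
contact_force: [0.2, -0.1, 0.8]
grip_width: 35.7
```

```bash
python3 go.py 55 131 70
python3 - <<'E'
from h import *
im=capture("wrist")[:,:,::-1]; cv2.imwrite("pics/w2.png",im)
im=capture("side")[:,:,::-1]; cv2.imwrite("pics/s7.png",cv2.resize(im[0:220,250:400],None,fx=4,fy=2.7*4/4,interpolation=2))
E
```

```text
t 3.25 tcp [572.4 136.8 184.1] case xy [ 60.2 134.6] F [ 0.2 -0.1  0.8] M [0.05 0.02 0.02] g 35.7 q [ 0.1   0.48  1.43  0.    1.21 -1.6 ]
need shift units [ 0.37 -0.18  5.7 ] turn units [0.01 0.29 0.05]
```

View pics/w2.png

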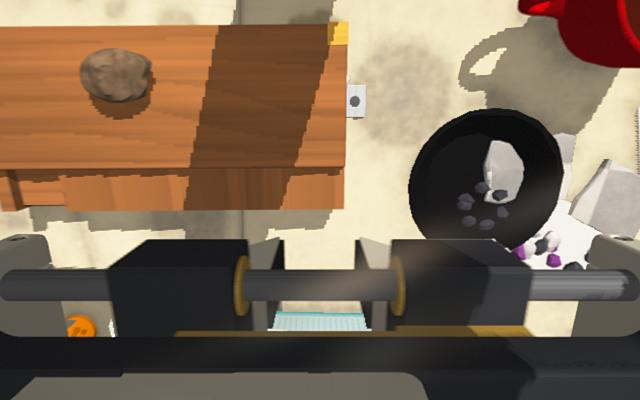

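View pics/s7.png

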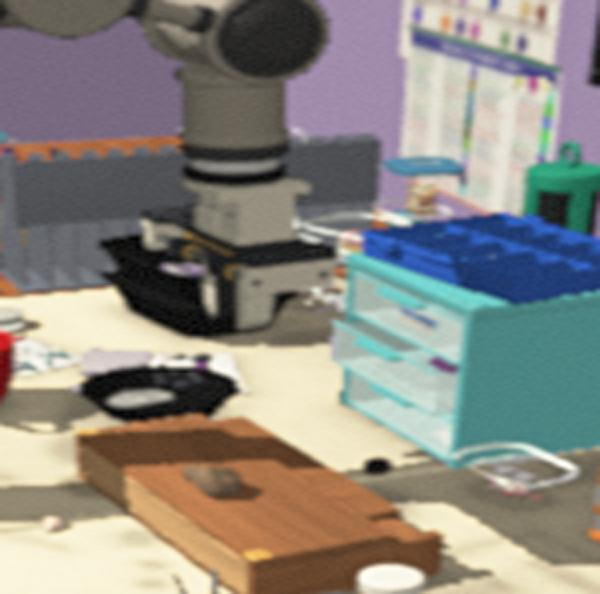

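```bash
cat >> h.py <<'E'
def wun(uv,z,o):
    c=get_calibration("wrist"); M=R.from_euler("xyz",o["tcp_rot"]).as_matrix(); m=c["mount"]
    C=M@m[:3,:3]; e=M@m[:3,3]+o["tool_pos"]; d=np.c_[np.atleast_2d(uv),np.ones(len(np.atleast_2d(uv)))]@np.linalg.inv(c["mtx"]).T@C.T
    return e+d*((z-e[2])/d[:,2])[:,None]
E
python3 - <<'E'
from h import *
x=np.load("case.npy"); c,s=np.cos(x[2]),np.sin(x[2]); Rz=np.array([[c,-s],[s,c]])
o=get_obs()
f=lambda p:((p[:,:2]-x[:2])@Rz).round(1)
print(f(wun([[344,210],],48,o)),f(wun([[349,22],[345,167],],60,o)))
o1=dict(tcp_rot=[-3.1273,-.0197,-3.03],tool_pos=np.array([565.61,131.84,234.13]))
print(f(wun([[347,209],[58,215]],48,o1)),f(wun([[346,54],[13,67]],60,o1)))
im=cv2.imread("pics/w1.png"); cv2.imwrite("pics/w1c.png",cv2.resize(im[160:230,20:220],None,fx=4,fy=4,interpolation=2))
E
```

```text
[[ 75.5 156.9]] [[-74.3 156.2]
 [ 34.5 155.9]]
[[  77.   156.7]
 [  79.8 -153.8]] [[ -72.8  154.5]
 [ -67.4 -157.3]]
```

View pics/w1c.png

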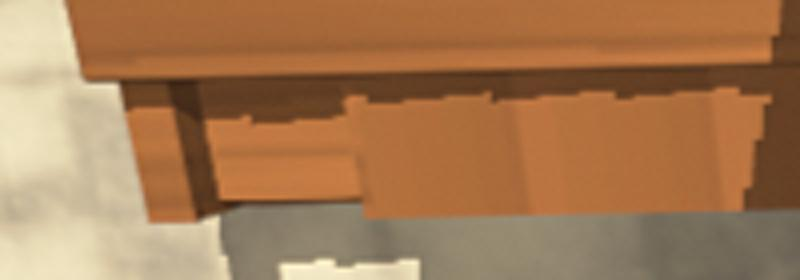

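```bash
python3 - <<'E'
from h import *
x=np.load("case.npy"); c,s=np.cos(x[2]),np.sin(x[2]); Rz=np.array([[c,-s],[s,c]])
f=lambda p:((p[:,:2]-x[:2])@Rz).round(1)
o1=dict(tcp_rot=[-3.1273,-.0197,-3.03],tool_pos=np.array([565.61,131.84,234.13]))
print(f(wun([[69.5,214.5],[111.2,213.7],[57.5,214.7]],48,o1)))
E
```

```text
[[  79.4 -141.2]
 [  79.1  -95.8]
 [  79.5 -154.3]]
```

Emit:
step_arm(
  moves=[0.1, -0.1, 0.7, 0, 0.1, 0, 1, 0.1, -0.1, 0.7, 0, 0.1, 0, 1, 0.1, 0, 0.7, 0, 0.1, 0, 1, 0, 0, 0.7, 0, 0, 0, 1, 0, 0, 0.6, 0, 0, 0, 1, 0, 0, 0.6, 0, 0, 0, 1, 0, 0, 0, 0, 0, 0, 1],
)

```text
time: 3.93
tool_pos: [567.8, 132.6, 101.2]
tcp_rot: [-3.141, -0.001, -3.009]
contact_force: [-0.7, 0.4, 0.1]
grip_width: 5.9
```

```bash
python3 go.py 56 131 48
```

```text
t 3.9333 tcp [567.8 132.6 101.2] case xy [ 55.1 131. ] F [-0.7  0.4  0.1] M [0.08 0.02 0.05] g 5.9 q [ 0.1   0.57  1.52 -0.    1.05 -1.61]
need shift units [-0.05  0.    2.66] turn units [-0.   -0.01  0.07]
```

Emit:
step_arm(
  moves=[0, 0, 0.6, 0, 0, 0, 1, 0, 0, 0.6, 0, 0, 0, 1, 0, 0, 0.6, 0, 0, 0, 1, 0, 0, 0.6, 0, 0, 0, 1, 0, 0, 0.1, 0, 0, 0, 1, 0, 0, 0, 0, 0, 0, 1],
)

```text
time: 4.43
tool_pos: [570.3, 132.8, 52.5]
tcp_rot: [-3.141, 0.003, -3.009]
contact_force: [-0.6, -0.8, -0.3]
grip_width: 0.5
```

```bash
python3 go.py 56 131 48
```

```text
t 4.4333 tcp [570.3 132.8  52.5] case xy [ 57.5 130.9] F [-0.6 -0.8 -0.3] M [-0.04  0.03 -0.02] g 0.5 q [ 0.1   0.63  1.56 -0.    0.94 -1.6 ]
need shift units [0.08 0.   0.23] turn units [-0.01  0.04  0.07]
```

Emit:
step_arm(
  moves=[0, 0, 0.1, 0, 0, 0, 1, 0, 0, 0.1, 0, 0, 0, 1, 0, 0, 0.1, 0, 0, 0, 1, 0, 0, 0.1, 0, 0, 0, 1],
)

```text
time: 4.77
tool_pos: [572.1, 133.0, 48.2]
tcp_rot: [-3.141, 0.008, -3.009]
contact_force: [-8.7, -2.0, 19.8]
grip_width: 0.4
```

```bash
python3 go.py 56 131 48
```

```text
t 4.7667 tcp [572.1 133.   48.2] case xy [ 59.4 130.9] F [-8.7 -2.  19.8] M [-0.17  1.39 -0.04] g 0.4 q [ 0.1   0.64  1.57 -0.    0.93 -1.6 ]
need shift units [0.17 0.01 0.01] turn units [-0.01  0.11  0.07]
```

Emit:
step_arm(
  moves=[0.1, 0, 0.06, 0, -0.05, 0, 1, 0.05, -0.4, 0.06, 0, -0.05, 0, 1, 0.05, -0.5, 0.06, 0, 0, 0, 1, 0.05, -0.5, 0.06, 0, 0, 0, 1, 0.02, -0.5, 0.06, 0, 0, 0, 1],
)

```text
time: 5.18
tool_pos: [576.4, 97.3, 48.4]
tcp_rot: [3.139, 0.03, -3.006]
contact_force: [-0.2, 3.3, 6.4]
grip_width: 0.8
```

```bash
python3 go.py 56 84 48
```

```text
t 5.1833 tcp [576.4  97.3  48.4] case xy [59.1 94.9] F [-0.2  3.3  6.4] M [0.66 0.11 0.03] g 0.8 q [ 0.03  0.63  1.6   0.01  0.89 -1.68]
need shift units [ 0.16 -0.54  0.01] turn units [0.04 0.43 0.11]
```

Emit:
step_arm(
  moves=[0.06, -0.4, 0.06, 0, 0.15, 0.02, 1, 0.06, -0.3, 0.06, 0, 0.15, 0.02, 1, 0.05, -0.3, 0.06, 0, 0.15, 0.02, 1, 0.03, 0, 0.06, 0, 0.1, 0.02, 1],
)

```text
time: 5.52
tool_pos: [578.5, 75.1, 48.3]
tcp_rot: [3.137, 0.001, -3.014]
contact_force: [-1.8, -0.5, 7.5]
grip_width: 0.3
```

```bash
python3 go.py 56 84 48
```

```text
t 5.5167 tcp [578.5  75.1  48.3] case xy [58.4 72.6] F [-1.8 -0.5  7.5] M [-0.    0.28  0.  ] g 0.3 q [-0.    0.64  1.57  0.01  0.93 -1.71]
need shift units [0.12 0.57 0.02] turn units [ 0.06  0.01 -0.  ]
```

Emit:
step_arm(
  moves=[0.04, -0.2, 0.06, 0, 0.03, 0, 1, 0.04, -0.5, 0.06, 0, 0.08, 0, 1, 0.04, -0.5, 0.06, 0, 0.08, 0, 1, 0.04, -0.5, 0.06, 0, 0.08, 0, 1, 0.04, -0.5, 0.06, 0, 0.08, 0, 1, 0.04, -0.5, 0.06, 0, 0.08, 0, 1, 0.04, -0.5, 0.06, 0, 0.08, 0, 1, 0.04, -0.5, 0.06, 0, 0.08, 0, 1],
)

```text
time: 6.18
tool_pos: [588.5, 2.6, 48.3]
tcp_rot: [3.13, -0.02, -3.013]
contact_force: [-1.1, 3.4, 6.8]
grip_width: 0.4
```

```bash
python3 go.py 56 -119 48
```

```text
t 6.1833 tcp [588.5   2.6  48.3] case xy [59.  -0.5] F [-1.1  3.4  6.8] M [0.75 0.05 0.01] g 0.4 q [-0.13  0.65  1.54  0.01  0.97 -1.83]
need shift units [ 0.15 -5.92 -0.05] turn units [ 0.16 -0.28  0.01]
```

Emit:
step_arm(
  moves=[0.07, -0.5, 0.06, 0.04, -0.03, 0, 1, 0.07, -0.5, 0.06, 0.04, -0.03, 0, 1, 0.07, -0.5, 0.06, 0.04, 0, 0, 1, 0.07, -0.5, 0.06, 0.04, 0, 0, 1, 0.05, -0.5, 0.06, 0.04, 0, 0, 1, 0.05, -0.4, 0.06, 0.04, 0, 0, 1, 0.05, 0, 0.06, 0.04, 0, 0, 1],
)

```text
time: 6.77
tool_pos: [593.7, -59.0, 48.3]
tcp_rot: [-3.134, 0.004, -3.015]
contact_force: [1.5, 0.8, 4.1]
grip_width: 0.4
```

```bash
python3 go.py 56 -119 48
```

```text
t 6.7667 tcp [593.7 -59.   48.3] case xy [ 56.3 -62.3] F [1.5 0.8 4.1] M [ 0.07 -0.18  0.03] g 0.4 q [-0.22  0.65  1.54 -0.01  0.94 -1.92]
need shift units [ 0.01 -2.83  0.03] turn units [-0.1   0.06 -0.02]
```

Emit:
step_arm(
  moves=[0.02, -0.4, 0.05, 0, 0.03, 0, 1, 0.02, -0.4, 0.05, 0, 0.03, 0, 1, 0.02, -0.4, 0.05, 0, 0.03, 0, 1, 0.02, -0.4, 0.05, 0, 0.03, 0, 1, 0.02, -0.4, 0.05, 0, 0.03, 0, 1, 0.02, -0.2, 0.05, 0, 0, 0, 1],
)

```text
time: 7.27
tool_pos: [599.2, -105.0, 47.1]
tcp_rot: [-3.135, 0.001, -3.015]
contact_force: [-0.5, -0.3, -1.1]
grip_width: 0.5
```

```bash
python3 go.py 56 -119 48
```

```text
t 7.2667 tcp [ 599.2 -105.    47.1] case xy [  55.9 -108.7] F [-0.5 -0.3 -1.1] M [-0.01  0.01  0.03] g 0.5 q [-0.3   0.67  1.5  -0.01  0.97 -1.99]
need shift units [-0.01 -0.52 -0.04] turn units [-0.09  0.02 -0.02]
```

The force has dropped to zero and z is falling at case y -109, so this is the notch, as seen in the image. I'll centre on it and press.

Emit:
step_arm(
  moves=[0, -0.35, 0, -0.05, 0, 0, 1, 0, -0.2, 0, 0, 0, 0, 1, 0, 0, 0, 0, 0, 0, 1],
)

```text
time: 7.52
tool_pos: [599.9, -118.9, 46.0]
tcp_rot: [-3.139, -0.0, -3.016]
contact_force: [0.1, 0.2, 0.0]
grip_width: 0.8
```

```bash
python3 go.py 56 -119 40
```

```text
t 7.5167 tcp [ 599.9 -118.9   46. ] case xy [  54.7 -122.5] F [0.1 0.2 0. ] M [ 0.08 -0.03  0.01] g 0.8 q [-0.32  0.68  1.49 -0.    0.97 -2.01]
need shift units [-0.06  0.18  0.3 ] turn units [-0.04 -0.01 -0.04]
```

Emit:
step_arm(
  moves=[-0.05, 0.15, 0.1, 0, 0, 0, 1, 0, 0.05, 0.15, 0, 0, 0, 1, 0, 0, 0.15, 0, 0, 0, 1, 0, 0, 0.15, 0, 0, 0, 1, 0, 0, 0.15, 0, 0, 0, 1],
)

```text
time: 7.93
tool_pos: [600.5, -115.2, 32.8]
tcp_rot: [-3.137, 0.0, -3.015]
contact_force: [-2.6, -1.4, 6.1]
grip_width: 0.4
```

```bash
python3 go.py 56 -119 32
```

```text
t 7.9333 tcp [ 600.5 -115.2   32.8] case xy [  55.9 -119. ] F [-2.6 -1.4  6.1] M [-0.24  0.41 -0.02] g 0.4 q [-0.31  0.7   1.5  -0.01  0.94 -2.01]
need shift units [-0.01 -0.    0.04] turn units [-0.07  0.   -0.03]
```

Nearly at the bottom; I'll press on until the stop.

Emit:
step_arm(
  moves=[0, 0, 0.1, 0, 0, 0, 1, 0, 0, 0.1, 0, 0, 0, 1, 0, 0, 0.1, 0, 0, 0, 1],
)

```text
time: 8.18
tool_pos: [600.7, -115.3, 32.1]
tcp_rot: [-3.133, 0.001, -3.013]
contact_force: [-6.2, 0.0, 16.9]
grip_width: 0.3
```

```bash
python3 go.py 56 -119 32
```

```text
t 8.1833 tcp [ 600.7 -115.3   32.1] case xy [  56. -119.] F [-6.2  0.  16.9] M [-0.03  1.19 -0.01] g 0.3 q [-0.31  0.7   1.5  -0.01  0.94 -2.01]
need shift units [0.   0.   0.01] turn units [-0.12  0.02  0.01]
```

Emit:
step_arm(
  moves=[0, 0, 0.08, 0, 0, 0, 1, 0, 0, -0.3, 0, 0, 0, 1, 0, 0, -0.8, 0, 0, 0, 1, 0, 0, -1, 0, 0, 0, 1, 0, 0, -1, 0, 0, 0, 1, 0, 0, -1, 0, 0, 0, 1, 0, 0, -1, 0, 0, 0, 1],
)

```text
time: 8.77
tool_pos: [596.8, -110.3, 132.6]
tcp_rot: [-3.138, -0.01, -3.008]
contact_force: [0.5, 0.2, 0.6]
grip_width: 0.6
```

Emit:
step_arm(
  moves=[0, 0, -1, 0, 0, 0, 1, 0, 0, -1, 0, 0, 0, 1, 0, 0, -1, 0, 0, 0, 1, 0, 0, -0.5, 0, 0, 0, 1, 0, 0, 0, 0, 0, 0, 1, 0, 0, 0, 0, 0, 0, 1],
)

```text
time: 9.27
tool_pos: [598.7, -106.9, 210.0]
tcp_rot: [-3.136, -0.003, -3.004]
contact_force: [0.4, 0.6, -0.5]
grip_width: 0.2
```

```bash
python3 go.py; python3 - <<'E'
from h import *
a=capture("wrist")[:,:,::-1]; cv2.imwrite("pics/w9.png",a)
im=capture("side")[:,:,::-1]; cv2.imwrite("pics/s9.png",cv2.resize(im[120:250,240:400],None,fx=4.5,fy=4.5,interpolation=2))
E
```

```text
t 9.2667 tcp [ 598.7 -106.9  210. ] case xy [  55.2 -110.5] F [ 0.4  0.6 -0.5] M [0.05 0.05 0.03] g 0.2 q [-0.3   0.51  1.31 -0.01  1.33 -2.01]
```

View pics/w9.png

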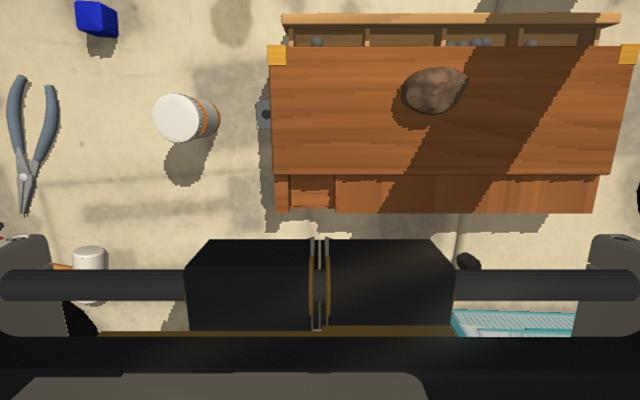

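View pics/s9.png

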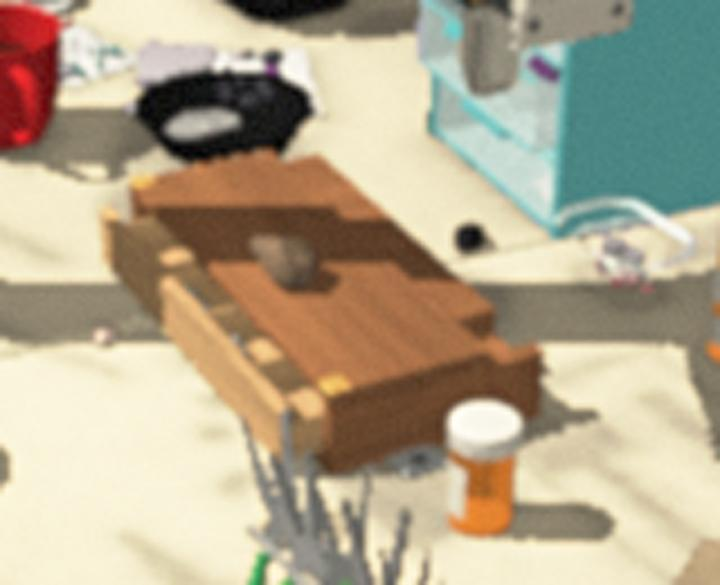

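```bash
python3 -c "
from plant import *
print(close_job())"
```

```text
the job is handed in; nothing more can be done
None
```

The catch is pressed to its stop, the drawer is out, and the job is handed in at about 9.4 s. `close_job()` reports no verdict.

- **Slide:** I set the closed fingers on the left end of the ledge (z 48.2, about 20 N). I then slid them right over the next piece with about 7 N.
- **Notch:** At case y ≈ -109 the force fell to zero and the tip began to drop. The images put the notch at y -96 to -142, which agrees.
- **Press:** I centred at y -119 and pressed down to z 32.1, against a stated 32 for fully down, where the force rose to 17 N at the stop.
- **Clear:** I lifted straight up to z 210.

**Last checks:**
- The wrist picture shows the drawer standing out by roughly 29 mm; this is a one-view estimate.
- The wrist force is near zero, so the fingers were touching nothing.
- By eye, the stone, jar, black stone and pink stone are where they were. The pliers and blue block show nothing out of place. I did not measure the loose things' positions.
- I could not measure the catch's final value directly. It follows from the tip height and the drawer being out.

**Disagreement:** The side camera put the case corners 1–2 pixels off the top-camera fit. The wrist camera agreed with that fit to 1–2 mm from close up, and worse (up to about 8 mm at the far corners) from higher up, so I kept it.

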